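Roll-check the feed rollers and scrap the one with a flat

TASK

One of the three rubber feed rollers in the sloping rack has worn a flat on the side you cannot see. Check each one: lay it across the upper part of the roll ramp by the line, let go and watch; the round ones must roll down into the pocket at the foot by themselves, without your hand in the pocket. Once the flat one has stayed lying on the ramp, lay it in the open brown scrap box, and disturb nothing else on the bench.

Things in the scene. Friction and masses are not known exactly. Their poses are not given: they have to be found in the camera images.
- roller_a: One of three like feed rollers: black rubber sleeve, 34 mm diameter, 84 mm long, steel shaft of 10 mm that stands out 13 mm at each end; 0.13 kg. Origin at its middle, x along the shaft. Two are round; one (not said which) has a flat 23 mm wide along the sleeve, 12.5 mm from the axis, which at the start faces down into the rack, unseen. Grip across the sleeve at the middle.
- roller_b: One of three like feed rollers: black rubber sleeve, 34 mm diameter, 84 mm long, steel shaft of 10 mm that stands out 13 mm at each end; 0.13 kg. Origin at its middle, x along the shaft. Two are round; one (not said which) has a flat 23 mm wide along the sleeve, 12.5 mm from the axis, which at the start faces down into the rack, unseen. Grip across the sleeve at the middle.
- roller_c: One of three like feed rollers: black rubber sleeve, 34 mm diameter, 84 mm long, steel shaft of 10 mm that stands out 13 mm at each end; 0.13 kg. Origin at its middle, x along the shaft. Two are round; one (not said which) has a flat 23 mm wide along the sleeve, 12.5 mm from the axis, which at the start faces down into the rack, unseen. Grip across the sleeve at the middle.
- rack: Plywood rack, fixed, 120 mm deep (x), 272 wide (y), 130 high, origin under its centre. Its board slopes up 40 degrees along +x (away from the robot), and the rollers on it, side by side 84 mm apart, middles 95 mm above the bench, rest by their shaft ends in V saddles. The sleeves stand free, axis 28 mm above the board. Lift a roller off square to the slope.
- ramp_line (a point): Middle of the dark line across the ramp's aluminium plate, where rollers are laid. Axes: z square to the plate, y down the slope (12 degrees), x across, level. Plate: 134 mm wide between sides 16 mm high, from y = -51 mm (end board, 24 mm high) to +204 mm, then the pocket. A round roller laid with its shaft along x rolls to the pocket within 2 s; on its flat it stays.
- pocket (a point): Middle of the floor of the felt-lined pocket at the foot of the ramp; same axes as ramp_line. The floor is 134 mm wide, 92 mm long down the slope and 8 mm below the plane of the plate; end board about 40 mm high. Two rollers fit in it side by side. The whole ramp is fixed.
- scrap_box: Open brown box for scrap, fixed, 150 x 120 x 45 mm outside (x, y, z), walls and floor 4 mm, origin under its centre on the bench.
- mug_1: Bystander: mug, 101 mm high.
- tape_1: Bystander: black roll of tape lying flat, 62 mm across, 19 mm high.
- flux_bottle: Bystander: small plastic bottle lying down, 98 mm long.
- solder_reel_a: Bystander: reel of solder, 48 mm high.

How it is judged:
By the outcome, as a careful person would: the job done as asked, in the order asked, and still so for the second after the job is handed in, with the robot touching nothing.
It also fails if it takes over 72 s, if anything falls off the work surface, if the arm or the gripper's body presses on something with over 40 N, if the wrist force passes 120 N, or if a joint passes its speed limit or range.

ROBOT

A 6-joint arm with a two-finger parallel gripper is mounted at the origin on a cart in front of the work surface, level with it; the furniture and walls round the work are solid. World frame = base frame: x ahead of the robot, y to its left, z up, the work surface at z = 0. Lengths are in m, angles in rad, forces in N, time in s.
With the tool pointing down it reaches from about 0.25 to 0.775 m from the base axis. Payload 4 kg.
Tool frame: the origin (TCP) lies midway between the tips of the shut fingers; the grasp point (between the pads) lies 19 mm behind it; z points along the fingers, y is the direction in which the jaws open and shut (so a half turn about z gives the same grasp; the last joint's range is limited). The gripper opens to 94 mm and grips with 3 to 60 N. Pads are 16 mm wide; open, the fingers measure 119 mm over their backs; the gripper's body (75 mm by 177 mm) begins 78 mm behind the grasp point.
Start: joints at [1.213, 0.087, 1.371, -0, 1.684, -0.103], TCP at [0.139, 0.532, 0.206] pointing down, gripper open.
Joint ranges: [-3.1, 3.1], [-0.76, 2.03], [0.27, 2.55], [-1.08, 4.22], [0.17, 2.65], [-2.57, 2.57]. Speed limits (rad/s): [2.79, 2.79, 3.14, 3.14, 3.14, 3.14].

INTERFACE

Orientations are given as a 3x3 rotation matrix whose columns are the frame's x, y, z axes.
In Python, from cell import ctrl, kinematics, sensors, eyes, ticket gives the robot as it stands. Calls block until the motion is done:
- ctrl.move_pose(position, orientation): joint-space move of the TCP to a pose.
- ctrl.servo_line(position, frame=None, rate=0.15, force_limit=None): straight line of the TCP; frame=None keeps the orientation; rate is the mean speed in m/s. With force_limit (N) it stops when the force on the tool has changed by that much, and returns True; else False.
- ctrl.goto_joints(angles): joint-space move.
- ctrl.open_gripper() and ctrl.gripper_close(grasp_force=None): open the fingers fully, or close them until they stop; grasp_force is the grip in N (None keeps the last).
- ctrl.dwell(seconds).
- kinematics.solve_ik(position, orientation): joint angles nearest the present ones, or None.
- sensors.get_obs(): the state.
- eyes.get_image(name): name is "scene" or "side" or "wrist"; returns a dict with "color" (384x512x3 uint8, red, green, blue), "z_map" (384x512 float32, m along the optical axis (not along the pixel's ray), 0 where there is no reading), "K" (3x3 intrinsics, pixels), "dist_coeffs" ([k1, k2, p1, p2, k3] as OpenCV has them; the pictures are not rectified), "R" (3x3) and "t" (3): a world point X has camera coordinates R X + t. Camera axes: x right, y down, z forward; pixel columns grow to the right and rows downward; lengths in m; the calibration is good to about 2 mm. A picture is of the moment at which its call begins.
A pose or a line that the arm cannot do raises ctrl.PlanningError and nothing moves.
- ticket.finish_job(): hands the job in, once; it reports no verdict.
The state is a dict: "time": time; "joints": joint angles; "dq": joint speeds; "effort": joint torques, N m; "tcp_pos": TCP position; "orientation": TCP orientation; "ft_force": force on the tool from outside, world axes, zero at the start; "torque": the same for the moment, N m; "gripper_width": finger opening in m.
Only numpy, scipy, OpenCV 4.12 (cv2) and the standard library are available. Lean on these libraries where they do the work, as an engineer would, in place of code of your own. Each camera call takes 0.05 s, during which the arm holds its last target.

## Working session

There is one attempt and no reset: what is moved stays moved. The work goes in short steps, each a Python script; the robot and the scene stay as the last script left them, time stands still between calls to the robot, and variables do not carry over. Pictures are saved under pics/ and viewed, and the job is handed in when it is done.

```bash
ls; mkdir -p pics; cat > snap.py <<'E'
import cv2,sys
from cell import eyes
import numpy as np
def snap(n,f):
    d=eyes.get_image(n); cv2.imwrite('pics/'+f+'.png',d['color'][:,:,::-1]); np.savez('pics/'+f+'.npz',**d); return d
E
python3 - <<'E'
from snap import *
from cell import sensors
for n in ['scene','side','wrist']:
    d=snap(n,n+'0'); print(n,(-d['R'].T@d['t']).round(3),d['K'].round(1).tolist(),d['dist_coeffs'])
print(sensors.get_obs()['time'])
E
```

```text
pics
scene [ 0.085 -0.713  0.798] [[412.6, 0.0, 248.6], [0.0, 412.6, 196.2], [0.0, 0.0, 1.0]] [-0.09470952  0.          0.          0.          0.        ]
side [0.492 1.005 0.57 ] [[408.9, 0.0, 259.3], [0.0, 408.9, 190.3], [0.0, 0.0, 1.0]] [0.02651397 0.         0.         0.         0.        ]
wrist [0.074 0.55  0.384] [[340.2, 0.0, 253.2], [0.0, 340.2, 186.1], [0.0, 0.0, 1.0]] [-0.05750722  0.          0.          0.          0.        ]
0.15
```

View pics/scene0.png

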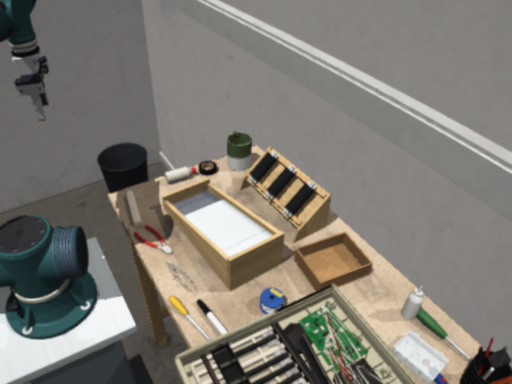

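View pics/side0.png

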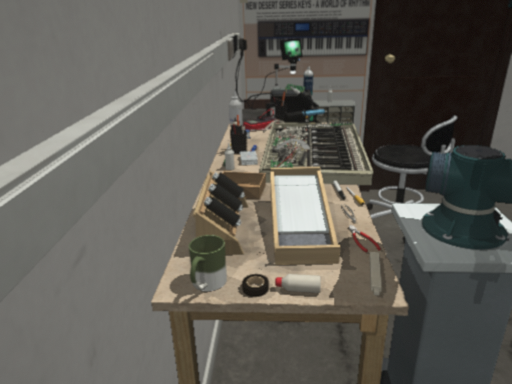

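View pics/wrist0.png

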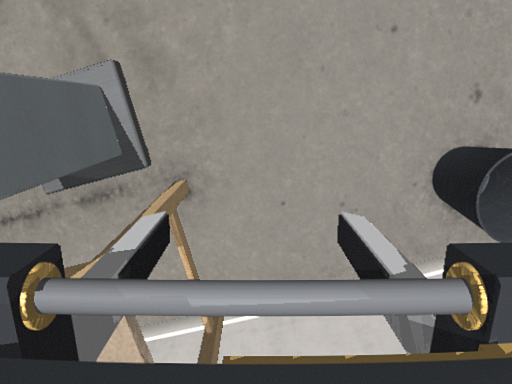

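The scene picture shows the rack at about (290,185) with three black sleeves, the ramp tray at (222,232) and the brown box at (333,260). The side picture shows the rack at (222,205), the ramp at (300,215) and the bystanders in front. Next I'll enlarge both.

```bash
cat >> snap.py <<'E'
def world(d):
    K,D,R,t=d['K'],d['dist_coeffs'],d['R'],d['t']
    u,v=np.meshgrid(np.arange(512.),np.arange(384.))
    p=cv2.undistortPoints(np.stack([u,v],-1).reshape(-1,1,2),K,D).reshape(384,512,2)
    z=d['z_map'][...,None]
    c=np.concatenate([p*z,z],-1)
    W=(c-t)@R; W[d['z_map']==0]=np.nan
    return W
E
python3 - <<'E'
from snap import *
a=np.load('pics/scene0.npz');b=np.load('pics/side0.npz')
i=cv2.imread('pics/scene0.png')[130:310,150:380];cv2.imwrite('pics/s0z.png',cv2.resize(i,None,fx=3.3,fy=3.3,interpolation=2))
i=cv2.imread('pics/side0.png')[130:310,170:390];cv2.imwrite('pics/d0z.png',cv2.resize(i,None,fx=3.3,fy=3.3,interpolation=2))
W=world(a)
for n,u,v in [('plate up?',195,200),('plate',215,215),('plate',235,235),('plate lo',250,245),('grey',200,195),('box',333,262),('bench',260,300),('r1',263,166),('r2',282,182),('r3',302,199)]: print(n,u,v,W[v,u].round(3))
W=world(b)
for n,u,v in [('plate',300,185),('plate',303,200),('plate',303,220),('grey',304,238),('r1',221,208),('r2',224,197),('r3',229,184),('tape',256,285),('bench',250,260)]: print(n,u,v,W[v,u].round(3))
E
```

```text
plate up? 195 200 [0.443 0.14  0.013]
plate 215 215 [0.447 0.022 0.045]
plate 235 235 [ 0.444 -0.091  0.069]
plate lo 250 245 [ 0.452 -0.148  0.081]
grey 200 195 [0.468 0.157 0.009]
box 333 262 [ 0.641 -0.246  0.005]
bench 260 300 [ 0.422 -0.244 -0.001]
r1 263 166 [0.632 0.073 0.108]
r2 282 182 [ 0.639 -0.011  0.104]
r3 302 199 [ 0.641 -0.099  0.107]
plate 300 185 [ 0.435 -0.12   0.075]
plate 303 200 [ 0.429 -0.043  0.062]
plate 303 220 [0.433 0.038 0.043]
grey 304 238 [0.433 0.098 0.023]
r1 221 208 [0.641 0.102 0.11 ]
r2 224 197 [0.644 0.02  0.102]
r3 229 184 [ 0.641 -0.066  0.102]
tape 256 285 [ 0.547  0.263 -0.   ]
bench 250 260 [ 0.568  0.163 -0.001]
```

```bash
sleep 0.1; ls pics
```

```text
d0z.png
s0z.png
scene0.npz
scene0.png
side0.npz
side0.png
wrist0.npz
wrist0.png
```

View pics/s0z.png

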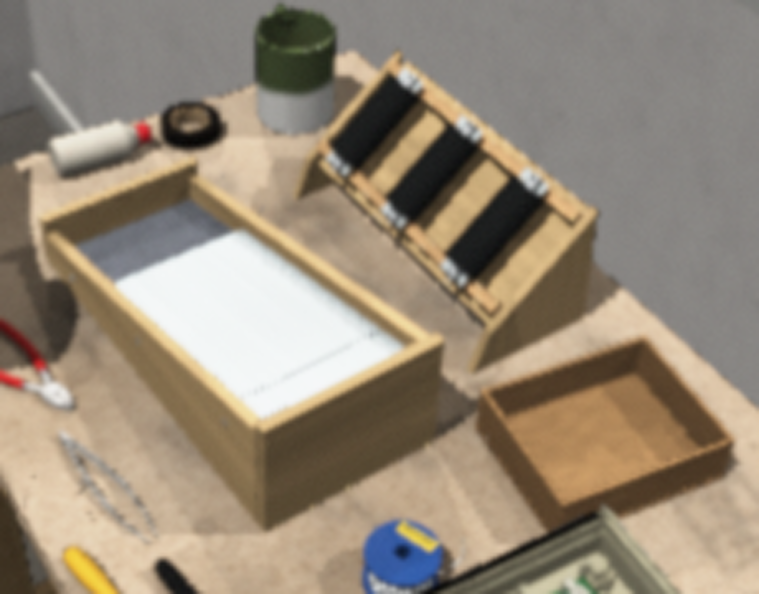

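View pics/d0z.png

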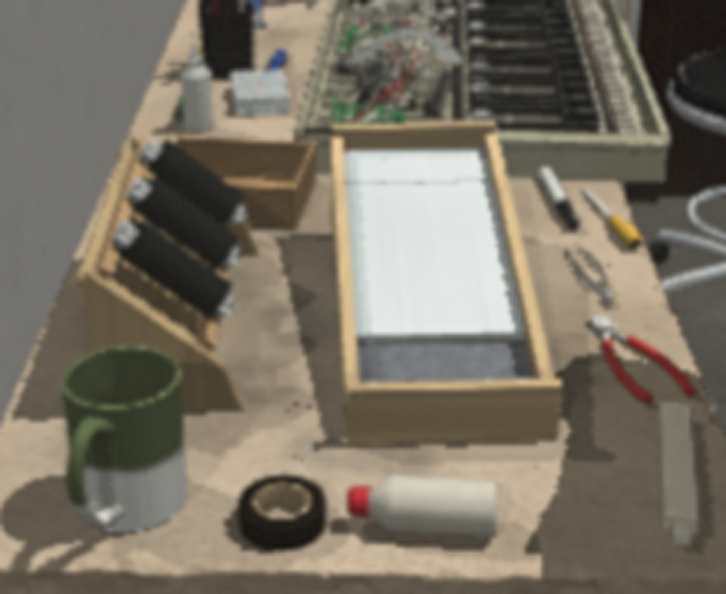

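The ramp descends along about +y with its pocket at the +y end. The line is near the upper end, at scene (227,248)-(264,231) and side (278,185)-(317,185). Now I'll take precise measurements from the colour masks and cloud.

```bash
cat > meas.py <<'E'
from snap import *
def ray(d,px):
    p=cv2.undistortPoints(np.array(px,float).reshape(-1,1,2),d['K'],d['dist_coeffs']).reshape(-1,2)
    r=np.c_[p,np.ones(len(p))]@d['R']; return -d['R'].T@d['t'], r
def onplane(d,px,n,c):  # n.X=c
    o,r=ray(d,px); s=(c-o@n)/(r@n); return o+s[:,None]*r
def fit(P,it=4):
    for _ in range(it):
        c=P.mean(0); n=np.linalg.svd(P-c,full_matrices=False)[2][2]; n=n*np.sign(n[2]); e=(P-c)@n
        P=P[np.abs(e)<max(.0015,2*e.std())]
    return n,c@n,e.std(),len(P)
E
python3 - <<'E'
from meas import *
D={k:np.load(f'pics/{k}0.npz') for k in ['scene','side']}
for k,d in D.items():
    W=world(d); hsv=cv2.cvtColor(d['color'],cv2.COLOR_RGB2HSV)
    reg=(W[...,0]>.37)&(W[...,0]<.53)&(W[...,1]>-.22)&(W[...,1]<.12)&(W[...,2]>.01)
    m=reg&(hsv[...,1]<40)&(hsv[...,2]>150)
    m=cv2.erode(m.astype(np.uint8),np.ones((3,3)))>0
    n,c,s,N=fit(W[m]); print(k,'plate n',n.round(4),c.round(4),'slope',np.degrees(np.arccos(n[2])).round(2),'yaw of downslope',np.degrees(np.arctan2(n[1],n[0])).round(2),s,N)
    m=reg&(hsv[...,1]<50)&(hsv[...,2]>130)
    cn=max(cv2.findContours(m.astype(np.uint8),0,2)[0],key=cv2.contourArea)
    q=cv2.approxPolyDP(cn,4,True).reshape(-1,2); P=onplane(d,q,n,c)
    for a,b in zip(q,P): print('  plate corner',a,b.round(4))
    ln={'scene':[(227,248),(264,231.5)],'side':[(278.5,185.2),(317,184.5)]}[k]
    print('  line',onplane(d,ln,n,c).round(4).tolist())
    # rollers
    m=(W[...,0]>.57)&(W[...,0]<.72)&(W[...,1]>-.15)&(W[...,1]<.16)&(W[...,2]>.05)&(W[...,2]<.16)&(d['color'].max(2)<55)
    nl,lab,st,_=cv2.connectedComponentsWithStats(cv2.morphologyEx(m.astype(np.uint8),cv2.MORPH_OPEN,np.ones((3,3))))
    for i in range(1,nl):
        if st[i,4]<60: continue
        P=W[(lab==i)]; P=P[np.isfinite(P).all(1)]
        c0=np.median(P,0);P=P[np.linalg.norm(P-c0,axis=1)<.06]
        ax=np.linalg.svd(P-P.mean(0),full_matrices=False)[2][0]; ax*=np.sign(ax[0])
        s=(P-P.mean(0))@ax
        print('  roller',st[i],P.mean(0).round(4),'axis',ax.round(3),'mid',(P.mean(0)+ax*(np.percentile(s,1)+np.percentile(s,99))/2).round(4),'len',np.ptp(s).round(3))
    # box: brown rim
    m=(W[...,2]>.03)&(W[...,2]<.055)&(W[...,0]>.54)&(W[...,0]<.76)&(W[...,1]>-.36)&(W[...,1]<-.16)
    print('  box rim pts',m.sum()); P=W[m][:,:2].astype(np.float32)
    print(cv2.minAreaRect(P))
E
```

```text
scene plate n [-0.0101  0.2083  0.978 ] 0.0445 slope 12.04 yaw of downslope 92.78 0.0008112689359539291 1983
  plate corner [180 210] [0.382  0.1078 0.0265]
  plate corner [228 256] [ 0.3897 -0.1523  0.082 ]
  plate corner [271 235] [ 0.513  -0.1465  0.0821]
  plate corner [223 199] [0.5046 0.0813 0.0334]
  line [[0.4026, -0.1246, 0.0762], [0.5078, -0.1238, 0.0771]]
  roller [252 154  25  27 319] [0.6362 0.0758 0.1022] axis [0.766 0.037 0.642] mid [0.6357 0.0757 0.1017] len 0.083
  roller [269 169  26  28 339] [ 0.6379 -0.0087  0.1014] axis [0.774 0.03  0.633] mid [ 0.6376 -0.0087  0.1012] len 0.082
  roller [287 185  27  29 371] [ 0.6393 -0.092   0.1018] axis [0.766 0.02  0.643] mid [ 0.639  -0.092   0.1016] len 0.081
  box rim pts 995
((0.6243016719818115, -0.2790895104408264), (0.176319420337677, 0.15396764874458313), 82.25534057617188)
side plate n [-0.0105  0.2062  0.9785] 0.0441 slope 11.92 yaw of downslope 92.92 0.0010584082911861724 1983
  plate corner [274 176] [ 0.5131 -0.1659  0.0856]
  plate corner [278 231] [0.4994 0.0814 0.0333]
  plate corner [326 230] [0.3751 0.075  0.0333]
  plate corner [314 175] [ 0.3895 -0.1728  0.0857]
  line [[0.499, -0.1182, 0.0754], [0.3839, -0.1234, 0.0752]]
  roller [ 207  175   36   51 1014] [0.6387 0.016  0.0985] axis [0.764 0.01  0.645] mid [0.6385 0.016  0.0983] len 0.084
  box rim pts 313
((0.5993986129760742, -0.25641122460365295), (0.1518203467130661, 0.168609157204628), 16.607267379760742)
```

Plate slope comes out at 12.0°, as given, and its yaw is about 2.85°. Roller spacing is 84 mm, also as given. Next: fit roller cylinders of known radius and find the ramp walls, box rim and rack yaw.

```bash
python3 - <<'E'
from meas import *
from scipy.optimize import least_squares
D={k:np.load(f'pics/{k}0.npz') for k in ['scene','side']}
seeds=[(.637,.079),(.639,-.005),(.641,-.089)]
for k,d in D.items():
    W=world(d); V=W.reshape(-1,3); col=d['color'].reshape(-1,3)
    for sx,sy in seeds:
        c0=np.array([sx,sy,.095]); u0=np.array([.766,.02,.643])
        r=V-c0; al=r@u0; rad=np.linalg.norm(r-al[:,None]*u0,axis=1)
        m=(np.abs(al)<.036)&(rad<.024)&(col.max(1)<70)
        P=V[m]
        def f(p):
            u=np.array([.766,p[2],.643]); u/=np.linalg.norm(u); q=P-(c0+np.array([-.643*p[1],p[0],.766*p[1]])); return np.linalg.norm(np.cross(q,u),axis=1)-.017
        s=least_squares(f,[0,0,.02],loss='soft_l1',f_scale=.001)
        m2=(np.abs(al)<.07)&(rad<.022)&(col.max(1)<70); t=al[m2]
        lo,hi=np.percentile(t,[1,99]); u=np.array([.766,s.x[2],.643])
        mid=c0+np.array([-.643*s.x[1],s.x[0],.766*s.x[1]])+u*(lo+hi)/2
        print(k,m.sum(),'mid',mid.round(4),'yaw',np.degrees(s.x[2]/.766).round(2),'len',(hi-lo).round(3),'rms',np.sqrt((f(s.x)**2).mean()).round(4))
    # ramp frame
    n=np.array([-.0103,.2073,.978]);n/=np.linalg.norm(n);c=.0443
    yd=np.array([0,0,-1.])+n[2]*n; yd/=np.linalg.norm(yd); xd=np.cross(yd,n)
    o=onplane(d,[(0,0)],n,c)[0]; o=np.array([.445,-.12,0]); o[2]=(c-n[:2]@o[:2])/n[2]
    Q=V-o; h=Q@n; X=Q@xd; Y=Q@yd
    m=(h>.011)&(h<.019)&(Y>-.03)&(Y<.25)&(np.abs(X)<.1)
    hx,e=np.histogram(X[m],np.arange(-.1,.1001,.004)); print(' wall hist',[(round(a,3),int(b)) for a,b in zip(e,hx) if b>5])
    m=(h>.019)&(h<.027)&(np.abs(X)<.06)&(np.abs(Y)<.1)
    if m.sum(): print(' endboard Y',np.percentile(Y[m],[2,50,98]).round(4),m.sum())
    m=(np.abs(h+.008)<.003)&(np.abs(X)<.06)&(Y>.15)&(Y<.35)
    print(' felt Y',np.percentile(Y[m],[1,99]).round(3),m.sum(),'xd',xd.round(3),'yd',yd.round(3),'o',o.round(4))
    ln={'scene':[(227,248),(264,231.5)],'side':[(278.5,185.2),(317,184.5)]}[k]
    L=onplane(d,ln,n,c)-o; print(' line X,Y',(L@xd).round(4),(L@yd).round(4))
    # box floor/rim
    hsv=cv2.cvtColor(d['color'],cv2.COLOR_RGB2HSV).reshape(-1,3)
    b=(V[:,0]>.54)&(V[:,0]<.74)&(V[:,1]>-.33)&(V[:,1]<-.17)
    m=b&(np.abs(V[:,2]-.004)<.004)&(hsv[:,1]>110); im=m.reshape(384,512).astype(np.uint8)
    im=cv2.morphologyEx(im,cv2.MORPH_OPEN,np.ones((3,3)))
    cs=cv2.findContours(im,0,2)[0]
    if cs:
        g=max(cs,key=cv2.contourArea); P=W[g[:,0,1],g[:,0,0],:2].astype(np.float32); print(' boxfloor',cv2.minAreaRect(P),len(P))
    print(' sat med',np.median(hsv[b],0))
E
```

```text
scene 298 mid [0.6405 0.085  0.094 ] yaw 1.39 len 0.08 rms 0.0019
scene 305 mid [0.6428 0.001  0.0944] yaw 1.63 len 0.08 rms 0.0018
scene 339 mid [ 0.6456 -0.0828  0.0944] yaw 1.15 len 0.081 rms 0.0016
 wall hist [(np.float64(-0.08), 59), (np.float64(-0.076), 109), (np.float64(-0.072), 100), (np.float64(-0.068), 44), (np.float64(0.064), 59), (np.float64(0.068), 111), (np.float64(0.072), 76), (np.float64(0.076), 49)]
 endboard Y [-0.0708 -0.0662 -0.0606] 193
 felt Y [0.212 0.297] 578 xd [0.999 0.05  0.   ] yd [-0.049  0.977 -0.208] o [ 0.445  -0.12    0.0754]
 line X,Y [-0.0424  0.0628] [-0.0023 -0.0068]
 boxfloor ((0.6420954465866089, -0.24091506004333496), (0.09076260030269623, 0.12030704319477081), 82.47618865966797) 84
 sat med [ 16.  78. 127.]
side 172 mid [0.6403 0.0861 0.0952] yaw 1.55 len 0.081 rms 0.0012
side 162 mid [0.642  0.0019 0.0944] yaw 1.57 len 0.082 rms 0.0014
side 127 mid [ 0.6433 -0.0824  0.0939] yaw 1.34 len 0.083 rms 0.0014
 wall hist [(np.float64(-0.08), 19), (np.float64(-0.076), 96), (np.float64(-0.072), 94), (np.float64(-0.068), 51), (np.float64(0.064), 24), (np.float64(0.068), 92), (np.float64(0.072), 92), (np.float64(0.076), 25)]
 endboard Y [-0.067  -0.0581 -0.051 ] 86
 felt Y [0.203 0.346] 1001 xd [0.999 0.05  0.   ] yd [-0.049  0.977 -0.208] o [ 0.445  -0.12    0.0754]
 line X,Y [ 0.054  -0.0612] [-0.0006  0.    ]
 sat med [20. 30. 83.]
```

```bash
python3 - <<'E'
from meas import *
d=np.load('pics/scene0.npz');W=world(d)
i=cv2.imread('pics/scene0.png')[225:295,285:385];cv2.imwrite('pics/box0z.png',cv2.resize(i,None,fx=7,fy=7,interpolation=2))
E
```

```text
(no output)
```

View pics/box0z.png

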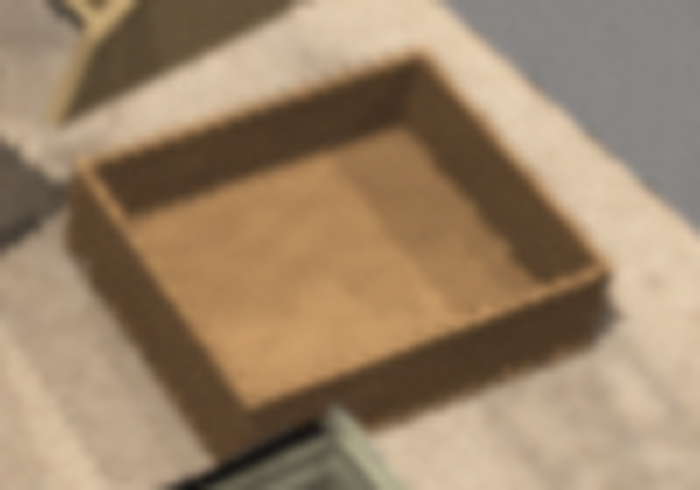

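In the box picture the rim corners are at crop (82,160), (425,52) and (608,270), and the crate corner lies just beyond the near corner. I'll cast the rim corners, check the crate height, and check IK for everything.

```bash
cat > geo.py <<'E'
import numpy as np
from scipy.spatial.transform import Rotation as Ro
RACKYAW=np.radians(1.45)
MID=[np.array(p) for p in [(.6402,.0856,.0945),(.6424,.0015,.0945),(.6445,-.0826,.0945)]]
c,s=np.cos(np.radians(40)),np.sin(np.radians(40))
Z=Ro.from_euler('z',RACKYAW).as_matrix()
U=Z@np.array([c,0,s]); NR=Z@np.array([-s,0,c]); YR=Z@np.array([0,1,0.])
n=np.array([-.0103,.2073,.978]);n/=np.linalg.norm(n)
yd=np.array([0,0,-1.])+n[2]*n; yd/=np.linalg.norm(yd); xd=np.cross(yd,n)
O=np.array([.445,-.12,.0754])-.0012*xd-.001*yd
def fr(y,z,sg=1):
    z=z/np.linalg.norm(z); y=sg*y; return np.column_stack([np.cross(y,z),y,z])
E
python3 - <<'E'
from meas import *; from geo import *
from cell import kinematics,ctrl
d=np.load('pics/scene0.npz');W=world(d)
px=[(285+u/7,225+v/7) for u,v in [(82,160),(425,52),(608,270),(230,425)]]
P=onplane(d,px,np.array([0,0,1.]),.045);print(P.round(4)); print(np.linalg.norm(np.diff(P[:4],axis=0),axis=1).round(3))
m=(W[...,1]<-.28)&(W[...,1]>-.42)&(W[...,0]>.45)&(W[...,0]<.75)&(W[...,2]>.02)
Q=W[m]; print('crate z',np.percentile(Q[:,2],[50,95,99]).round(3),'max y',np.percentile(Q[:,1],99).round(3))
d2=np.load('pics/side0.npz');W2=world(d2);print('crate rim side',W2[152:165:3,300].round(3).tolist())
for sg in (1,-1):
  for name,p,R in [(f'rack{i}',m,fr(YR,-NR,sg)) for i,m in enumerate(MID)]+[('ramp',O+yd*.018+n*.02,fr(yd,-n,sg))]:
    for h in (-.010,.1):
        zz=R[:,2]; q=kinematics.solve_ik(p-zz*h,R); print(sg,name,h,None if q is None else np.round(q,2))
  for a in (45,-45,50,-50):
    y=Ro.from_euler('z',np.radians(a)).as_matrix()@np.array([0,1.,0]); q=kinematics.solve_ik([.643,-.25,.012],fr(y,np.array([0,0,-1.]),sg)); print(sg,'box',a,None if q is None else np.round(q,2))
E
```

```text
[[ 0.5652 -0.1871  0.045 ]
 [ 0.7077 -0.2093  0.045 ]
 [ 0.6908 -0.323   0.045 ]
 [ 0.5365 -0.3065  0.045 ]]
[0.144 0.115 0.155]
crate z [0.349 0.421 0.425] max y -0.282
crate rim side [[0.417, -0.516, 0.042], [0.414, -0.577, 0.008], [0.421, -0.424, 0.051], [0.423, -0.393, 0.05], [0.422, -0.392, 0.039]]
1 rack0 -0.01 [ 0.06 -0.05  1.92 -0.04  0.57 -1.52]
1 rack0 0.1 [ 0.06 -0.31  1.96 -0.03  0.79 -1.52]
1 rack1 -0.01 [-0.14 -0.06  1.93  0.2   0.59 -1.87]
1 rack1 0.1 [-0.18 -0.32  1.97  0.18  0.81 -1.85]
1 rack2 -0.01 [-0.33 -0.03  1.91  0.39  0.64 -2.17]
1 rack2 0.1 [-0.4  -0.29  1.95  0.36  0.87 -2.15]
1 ramp -0.01 [-0.19 -0.09  1.82 -0.21  1.37 -1.78]
1 ramp 0.1 [-0.14 -0.16  1.66 -0.21  1.6  -1.77]
1 box 45 None
1 box -45 [-0.45  0.49  1.25 -0.    1.4  -1.24]
1 box 50 None
1 box -50 [-0.45  0.49  1.25 -0.    1.4  -1.15]
-1 rack0 -0.01 [ 0.06 -0.05  1.92 -0.04  0.57  1.62]
-1 rack0 0.1 [ 0.06 -0.31  1.96 -0.03  0.79  1.62]
-1 rack1 -0.01 [-0.14 -0.06  1.93  0.2   0.59  1.28]
-1 rack1 0.1 [-0.18 -0.32  1.97  0.18  0.81  1.29]
-1 rack2 -0.01 [-0.33 -0.03  1.91  0.39  0.64  0.97]
-1 rack2 0.1 [-0.4  -0.29  1.95  0.36  0.87  1.  ]
-1 ramp -0.01 [-0.19 -0.09  1.82 -0.21  1.37  1.36]
-1 ramp 0.1 [-0.14 -0.16  1.66 -0.21  1.6   1.37]
-1 box 45 [-0.45  0.49  1.25 -0.    1.4   0.33]
-1 box -45 [-0.45  0.49  1.25 -0.    1.4   1.9 ]
-1 box 50 [-0.45  0.49  1.25 -0.    1.4   0.25]
-1 box -50 [-0.45  0.49  1.25 -0.    1.4   1.99]
```

The box centre is about (0.628,-0.255) with yaw -8.6°, its sides agree to a few mm, and all poses are reachable. Picking the first roller (+y end).

```bash
cat > act.py <<'E'
from geo import *; from snap import *
from cell import ctrl,kinematics,sensors,eyes,ticket
RR=fr(YR,-NR,-1); RP=fr(yd,-n,-1); TIP=.010
t=lambda: round(sensors.get_obs()['time'],2)
def rackp(i,h): return MID[i]+NR*(h-TIP)
def rampp(h,Y=.018): return O+yd*Y+n*(h-TIP)
def pick(i):
    ctrl.move_pose(rackp(i,.11),RR)
    ctrl.servo_line(rackp(i,0),rate=.15)
    ctrl.gripper_close(15); o=sensors.get_obs(); print('closed',o['gripper_width'].__round__(4),o['ft_force'].round(1),t())
    ctrl.servo_line(rackp(i,.09),rate=.15); print('lifted',round(sensors.get_obs()['gripper_width'],4),t())
def carry():
    ctrl.move_pose(rampp(.11),RP)
    ctrl.servo_line(rampp(.032),rate=.12)
    hit=ctrl.servo_line(rampp(.0118),rate=.03,force_limit=3)
    p=sensors.get_obs()['tcp_pos']; print('hit',hit,'axis h',((p-O)@n+TIP).round(4),t())
E
python3 - <<'E'
from act import *
pick(0); snap('scene','p0'); snap('side','p0s')
E
python3 -c "
import cv2
a=cv2.imread('pics/p0.png')[90:310,150:400];b=cv2.imread('pics/p0s.png')[90:310,170:390]
cv2.imwrite('pics/p0z.png',cv2.resize(cv2.hconcat([a,b]),None,fx=1.7,fy=1.7,interpolation=2))"
```

```text
closed 0.0338 [-0.7  3.4  0.1] 4.21
lifted 0.0338 4.96
```

View pics/p0z.png

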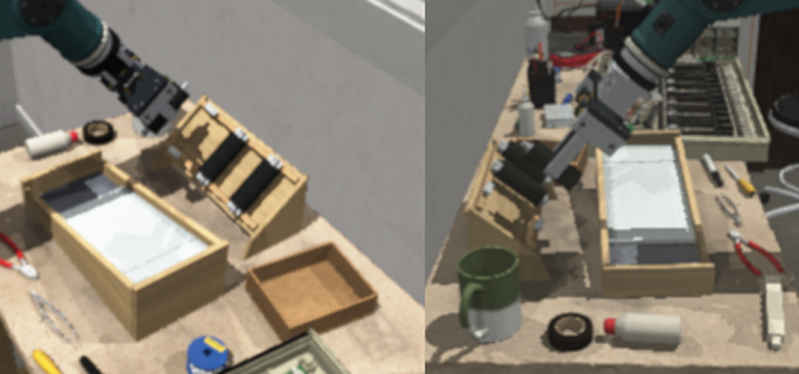

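The first roller is in the jaws at 33.8 mm width, and the other two sit untouched in the rack. Now I'll lay it by the line.

```bash
cat >> act.py <<'E'
def release(tag):
    ctrl.open_gripper(); print('open',t()); snap('scene',tag+'a')
    h=.10; ctrl.servo_line(rampp(h),rate=.15)
    ims=[snap('scene',tag+'b')]; ctrl.dwell(.6); ims+=[snap('scene',tag+'c')]; ctrl.dwell(.9); ims+=[snap('scene',tag+'d'),snap('side',tag+'s')]
    print(t())
    a=[cv2.imread(f'pics/{tag}{k}.png')[150:300,150:310] for k in 'abcd']
    b=cv2.imread(f'pics/{tag}s.png')[150:300,215:375]
    z=np.zeros_like(b)
    g=cv2.vconcat([cv2.hconcat(a[:3]),cv2.hconcat([a[3],b,z])])
    cv2.imwrite(f'pics/{tag}z.png',cv2.resize(g,None,fx=1.65,fy=1.65,interpolation=2))
E
python3 - <<'E'
from act import *
carry(); snap('scene','l0'); release('r0')
E
```

```text
hit True axis h 0.0179 7.22
open 8.31
10.76
```

View pics/r0z.png

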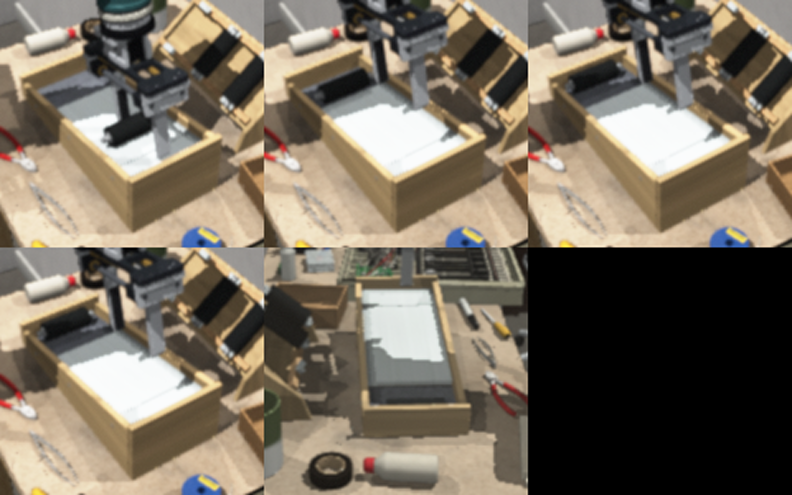

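Roller 1 (+y end) was held at the downhill finger in frame a. Once the hand rose it rolled to the pocket's end board by frame d, so it is round. Next, the middle one.

```bash
python3 - <<'E'
from act import *
pick(1); carry(); snap('scene','l1'); release('r1')
E
```

```text
closed 0.0336 [-1.4  4.1  0.5] 13.33
lifted 0.0336 14.08
hit True axis h 0.0181 16.17
open 17.25
19.7
```

View pics/r1z.png

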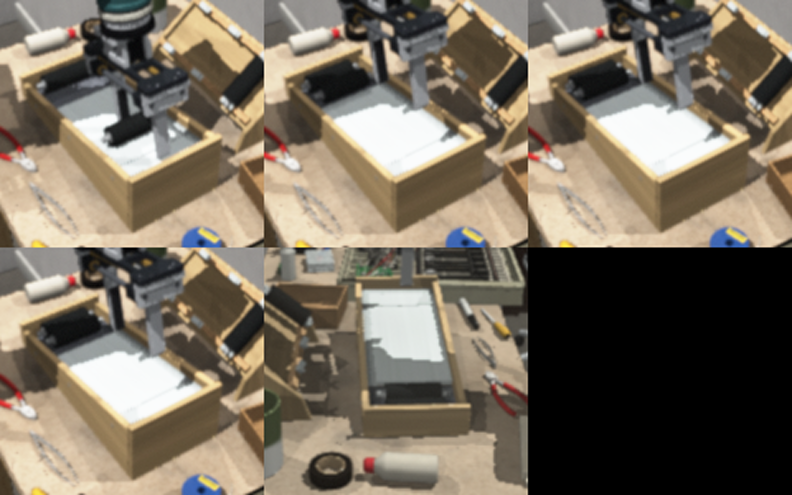

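The middle roller also rolled into the pocket, beside the first, and the plate is clear. Now the third.

```bash
python3 - <<'E'
from act import *
pick(2); carry(); snap('scene','l2'); release('r2')
E
```

```text
closed 0.0331 [1.1 3.4 1. ] 22.23
lifted 0.0339 22.98
hit True axis h 0.0141 25.11
open 26.19
28.67
```

View pics/r2z.png

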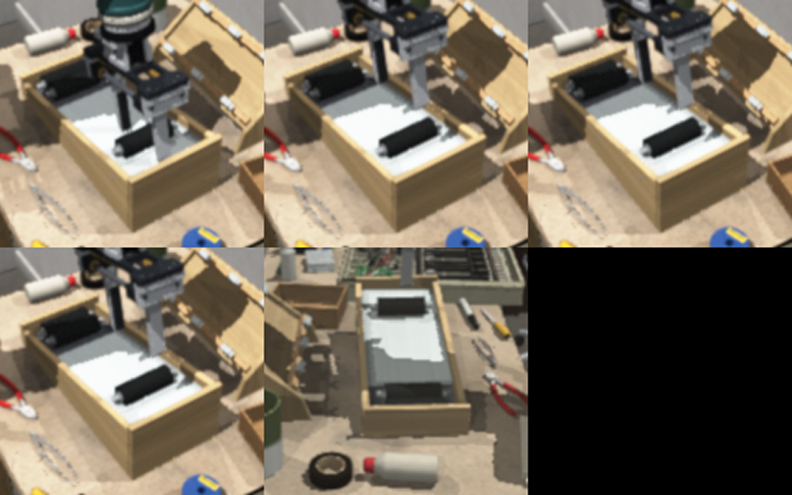

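The third roller stayed lying by the line for over 2 s, and its axis at contact was 14 mm rather than 18 mm. It is the flat one, so it goes in the box.

```bash
python3 - <<'E'
from act import *
ctrl.servo_line(rampp(.0140),rate=.12)
ctrl.gripper_close(15); print(sensors.get_obs()['gripper_width'],t())
ctrl.servo_line(rampp(.13),rate=.15); print(sensors.get_obs()['gripper_width'],t())
y=Ro.from_euler('z',np.radians(-8.6+48)).as_matrix()@np.array([0,1.,0]); RB=fr(y,np.array([0,0,-1.]),-1)
ctrl.move_pose([.628,-.255,.17],RB); snap('scene','b0');snap('side','b0s');snap('wrist','b0w');print(t())
a=cv2.imread('pics/b0.png')[180:300,250:400];b=cv2.imread('pics/b0w.png')
cv2.imwrite('pics/b0z.png',cv2.hconcat([cv2.resize(a,(400,320)),cv2.resize(b,(400,320))]))
E
```

```text
0.03347208450397347 30.49
0.03415206112338684 31.42
32.58
```

View pics/b0z.png

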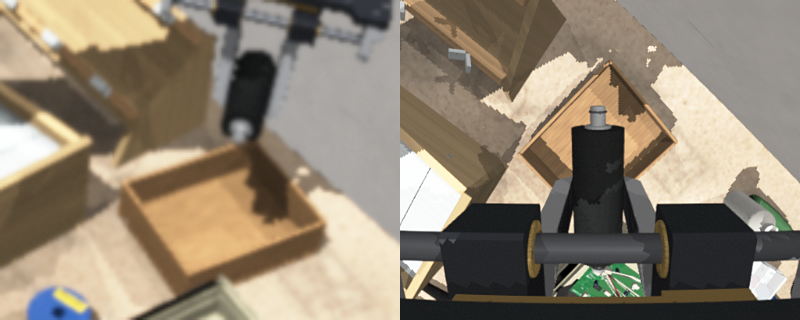

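The wrist view shows the box rim with its far corner at about (269,74), right (353,168) and left (152,180). I'll check the box centre with those before lowering.

```bash
python3 - <<'E'
from meas import *
d=np.load('pics/b0w.npz'); P=onplane(d,[(269,74),(353,168),(152,180)],np.array([0,0,1.]),.045); print(P.round(4), 'ctr',((P[1]+P[2])/2).round(4)); print(np.linalg.norm(P[0]-P[1]),np.linalg.norm(P[0]-P[2]))
i=cv2.imread('pics/b0w.png')[50:230,120:390];cv2.imwrite('pics/b0wz.png',cv2.resize(i,None,fx=2.9,fy=2.9,interpolation=2))
E
```

```text
[[ 0.7083 -0.2039  0.045 ]
 [ 0.6943 -0.3162  0.045 ]
 [ 0.5682 -0.1807  0.045 ]] ctr [ 0.6312 -0.2484  0.045 ]
0.11314203996796612 0.14203130198268016
```

View pics/b0wz.png

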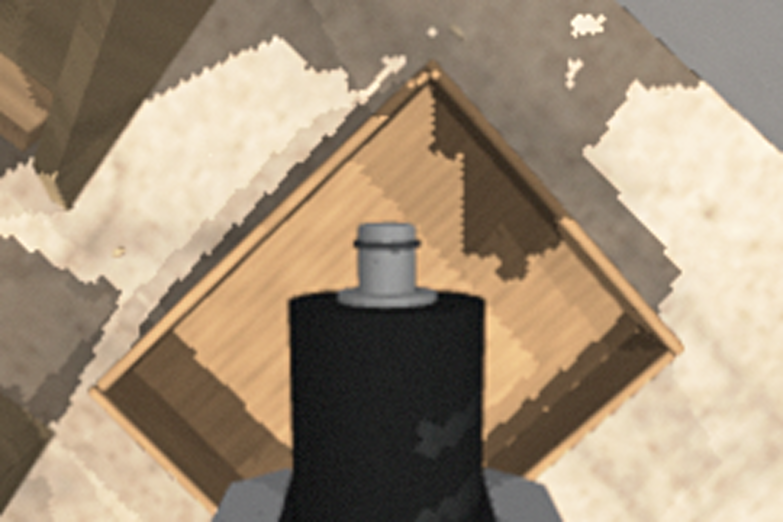

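```bash
python3 - <<'E'
from meas import *
d=np.load('pics/b0w.npz'); P=onplane(d,[(269,71.4),(355.2,170),(152,184.5)],np.array([0,0,1.]),.045); C=(P[1]+P[2])/2;print(P.round(4),'ctr',C.round(4),np.linalg.norm(P[0]-P[1]),np.linalg.norm(P[0]-P[2]))
from act import *
y=Ro.from_euler('z',np.radians(-8.6+48)).as_matrix()@np.array([0,1.,0]); RB=fr(y,np.array([0,0,-1.]),-1)
c=(C[:2]+np.array([.628,-.255]))/2; c=C[:2]*.7+np.array([.628,-.255])*.3
ctrl.move_pose([*c,.15],RB)
ctrl.servo_line([*c,.03],rate=.12)
hit=ctrl.servo_line([*c,.006],rate=.03,force_limit=3); print(c,hit,sensors.get_obs()['tcp_pos'].round(4),sensors.get_obs()['ft_force'].round(1))
ctrl.open_gripper(); print(sensors.get_obs()['gripper_width'],sensors.get_obs()['ft_force'].round(1),t())
ctrl.servo_line([*c,.2],rate=.15); snap('wrist','f0w')
ctrl.move_pose([.40,.10,.30],fr(np.array([0,1.,0]),np.array([0,0,-1.]),-1)); ctrl.dwell(.5)
snap('scene','f0');snap('side','f0s');print(t())
a=cv2.imread('pics/f0.png')[130:310,140:380];b=cv2.imread('pics/f0w.png');
cv2.imwrite('pics/f0z.png',cv2.hconcat([cv2.resize(a,(400,300)),cv2.resize(b,(400,300))]))
E
```

```text
[[ 0.7099 -0.2025  0.045 ]
 [ 0.6942 -0.319   0.045 ]
 [ 0.5647 -0.1831  0.045 ]] ctr [ 0.6294 -0.2511  0.045 ] 0.11756355130048221 0.1465300134712087
[ 0.62901065 -0.25226714] True [ 0.6285 -0.252   0.0065] [0.3 0.4 4.3]
0.09404154591322615 [ 0.1  0.  -0. ] 35.74
39.43
```

View pics/f0z.png

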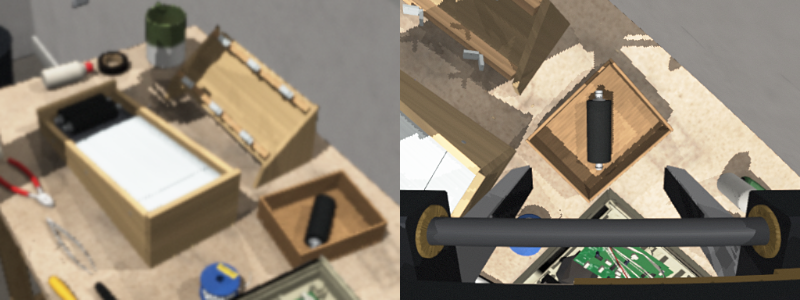

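View pics/f0s.png

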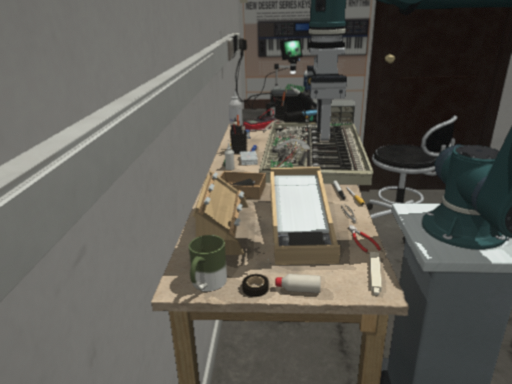

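The final views show the flat roller lying in the box at f0z (598,130), two rollers in the pocket at (85,110), an empty rack and the bystanders in place. The hand is clear, so I'll hand in.

```bash
python3 -c "
from cell import ticket
ticket.finish_job()"
```

```text
the job is handed in; nothing more can be done
```

The flat roller was the third one, at the −y end of the rack. I checked all three on the ramp, it now lies in the scrap box, and I handed the job in at about 39 s of the 72 s allowed.

- **Round rollers:** I laid the +y end and middle rollers just below the line (about 18 mm down the slope, so the opening jaws cleared the end board). Each one leaned on the open downhill finger at first, then rolled into the pocket by itself once I lifted the hand.
- **Flat roller:** It touched the plate with its axis at about 14 mm, against 18 mm for the other two. It stayed lying there for over 2 s after release, and then I moved it to the box.
- **Last checks:** The pictures show the flat roller on the box floor, both round ones side by side in the pocket, the rack empty and the bystanders in place. The tool force read zero after release.
- **Disagreements:** The two views of the box centre differed by about 4 mm, so I placed the roller at a weighted average. No check failed.

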